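Clear the packing waste from the lab bench

ROBOT

A 6-joint arm with a two-finger parallel gripper is mounted at the origin on the work surface. World frame = base frame: x ahead of the robot, y to its left, z up, the work surface at z = 0. Lengths are in m, angles in rad, forces in N, time in s.
With the tool pointing down it reaches from about 0.35 to 0.875 m from the base axis. Payload 4.2 kg.
Tool frame: the origin (TCP) lies midway between the tips of the shut fingers; the grasp point (between the pads) lies 19 mm behind it; z points along the fingers, y is the direction in which the jaws open and shut (so a half turn about z gives the same grasp; the last joint's range is limited). The gripper opens to 87 mm and grips with 3 to 60 N. Pads are 19 mm wide; open, the fingers measure 117 mm over their backs; the gripper's body (75 mm by 190 mm) begins 51 mm behind the grasp point.
Start: joints at [-0.843, 0.385, 0.008, 0, -1.194, -0.259], TCP at [0.282, -0.558, 0.196] pointing down, gripper open.
Joint ranges: [-3.14, 3.14], [-1.21, 2.06], [-1.07, 1.41], [-3.16, 2.05], [-2.99, -0.16], [-3.1, 3.1]. Speed limits (rad/s): [2.79, 2.79, 3.14, 3.14, 3.14, 3.14].

INTERFACE

Orientations are given as a 3x3 rotation matrix whose columns are the frame's x, y, z axes.
In Python, from plant import ctrl, viewer gives the robot as it stands.
- The arm moves only by the tool jog_arm, never from a script. Its argument "commands" is a list of rows, each a list of 7 numbers: the turn, a rotation vector about the world's x, y, z in rad, then the shift along the world's x, y, z in mm, then the finger opening in mm, from 0 to 87. A call has 1 to 10 rows; each row is the pose to reach, as a shift and turn from the pose commanded when the call began; what a row does not reach only later rows make up. A row lasts 1/12 s, in which the tool goes at most 41.7 mm and 7.16 degrees, less where a joint would pass 70% of its speed; a pose out of reach is approached as far as the arm can. A call with a gripper value outside its range is refused whole. The fingers move at their own pace and stop on an object; "newtons" is the grip in N (left out, the last holds). Time passes only in rows, so rows that repeat a pose let the fingers close. It gives the time, the measured TCP pose, the force and the opening at its end, in the units of the state.
- ctrl.sense(): the state, without advancing time (a new reading comes with each control period).
- viewer.read_camera(name): name is "scene" or "top" or "wrist"; returns a dict with "pixels" (420x560x3 uint8, red, green, blue), "range_z" (420x560 float32, m along the optical axis (not along the pixel's ray), 0 where there is no reading), "fov_y" (degrees; the focal length in pixels is half the picture's height over the tangent of half this angle, whatever the lens; pixels are square), "cx", "cy" (the principal point, pixels), "rvec" (rotation vector, rad) and "tvec" (3), from world to camera coordinates, as OpenCV has them. Camera axes: x right, y down, z forward; pixel columns grow to the right and rows downward; lengths in m; the calibration is good to about 2 mm. A picture is of the moment at which its call begins.
- ctrl.finish_job(): hands the job in, once; it reports no verdict.
The state is a dict: "t": time; "joint_positions": joint angles; "joint_velocities": joint speeds; "effort": joint torques, N m; "eef_pos": TCP position; "tcp_rot": TCP orientation; "contact_force": force on the tool from outside, world axes, zero at the start; "moment": the same for the moment, N m; "opening": finger opening in m.
Only numpy, scipy, OpenCV 4.12 (cv2) and the standard library are available. Lean on these libraries where they do the work, as an engineer would, in place of code of your own. Each camera call takes 0.05 s, during which the arm holds its last target.

TASK

Supplies have just been unpacked and a label roll used up at this lab bench. Throw away the two bits of waste, the empty cardboard core and the notched white packing chock: put both in the deep grey waste bin, and leave the full roll of labels standing where it is.

Things in the scene. Friction and masses are not known exactly. Their poses are not given: they have to be found in the camera images.
- bin: deep grey plastic open-topped rectangular waste bin standing on the bench, fixed to it: 220 mm along its x, 180 mm along its y, 90 mm high, walls and floor 4 mm thick. Origin at the centre of its underside, z up. (The shallow white tray with capped tubes is not the bin.) It stands to the left or to the right, its yaw varies by up to 15 degrees.
- core: empty label-roll core: a plain brown cardboard tube, open at both ends, 40 mm outer diameter, 4 mm wall, 55 mm long, about 20 g, standing on end on the bench. Origin at its middle (27.5 mm above the bench while it stands), z along the tube.
- chock: white foam packing chock: a rigid block 70 mm along its x, 36 mm along its y, 36 mm high, about 20 g, with a notch 26 mm wide and 14 mm deep across the middle of its top, running right through along y (so the middle is 22 mm high, the two ends 36 mm). Stands notch up. Origin at the centre of the whole block (18 mm above the bench), z up. Can be gripped across its 36 mm width. (The plain white box without a notch nearby is an unopened carton, not waste.)
- roll: full roll of white labels, standing on end, to be left alone: 76 mm diameter, 52 mm high with a brown cardboard core in the middle, 200 g. Origin at the centre of its underside, z up. Core, chock, roll and carton stand in a loose two-by-two group in front of the robot, any of them in any place, at least 25 mm clear of each other.
Things that resemble listed ones, but are neither listed nor needed, are in the scene too. What is shaped like the core but turquoise is not meant.

How it is judged:
By the outcome, as a careful person would: the job done as asked, in the order asked, and still so for the second after the job is handed in, with the robot touching nothing.
It also fails if it takes over 53 s, if anything falls off the work surface, if the arm or the gripper's body presses on something with over 40 N, if the wrist force passes 120 N, or if a joint passes its speed limit or range.

## Working session

There is one attempt and no reset: what is moved stays moved. The work goes in short steps, Python scripts to look and compute and a tool call to move; the robot and the scene stay as the last step left them, time stands still between calls to the robot, and variables do not carry over. Pictures are saved under pics/ and viewed, and the job is handed in when it is done.

Besides the shell and the picture viewer there is one more tool, called after "Call:" as name([rows], argument=value, ...), one row to a line, values as JSON. jog_arm: Moves the arm, as the interface text tells. Its arguments: {"type":"object","properties":{"commands":{"type":"array","items":{"type":"array","items":{"type":"number"}}},"newtons":{"type":"number"}},"required":["commands"]}

```bash
mkdir -p pics; ls; cat > h.py <<'E'
import numpy as np,cv2
from plant import ctrl,viewer
def shot(name,fn):
    d=viewer.read_camera(name); cv2.imwrite('pics/'+fn+'.png',d['pixels'][:,:,::-1]); np.save('pics/'+fn+'.npy',d,allow_pickle=True); return d
def load(fn): return np.load('pics/'+fn+'.npy',allow_pickle=True).item()
def pts(d):
    z=d['range_z']; H,W=z.shape; f=H/2/np.tan(np.radians(d['fov_y'])/2)
    u,v=np.meshgrid(np.arange(W),np.arange(H)); c=np.stack([(u-d['cx'])/f*z,(v-d['cy'])/f*z,z],-1)
    R=cv2.Rodrigues(np.array(d['rvec'],float))[0]; return (c-np.array(d['tvec']).ravel())@R
E
python3 - <<'E'
from h import *
s=ctrl.sense();print(s)
for n in('scene','top'):shot(n,n+'0')
E
```

```text
pics
{'t': 0.0, 'joint_positions': array([-8.43390106e-01,  3.85554739e-01,  6.66124356e-03, -4.95131019e-04,
       -1.19401707e+00, -2.58620880e-01]), 'joint_velocities': array([ 0.00096162,  0.0009868 ,  0.00141516,  0.00014399,  0.00023677,
       -0.00228965]), 'effort': array([-1.50278192e-03, -3.90662491e+01,  1.87407357e+01,  4.22010452e+00,
        1.09375341e-02, -1.90873220e-04]), 'eef_pos': array([ 0.28210973, -0.55697911,  0.19447521]), 'tcp_rot': array([[-8.92200193e-01, -4.51638892e-01, -1.06192701e-03],
       [-4.51640130e-01,  8.92198206e-01,  1.88523022e-03],
       [ 9.60060887e-05,  2.16161162e-03, -9.99997659e-01]]), 'contact_force': array([0.64256608, 0.10948796, 0.41285179]), 'moment': array([-0.0072182 , -0.0629651 , -0.01783965]), 'opening': 0.08692350836167638}
```

View pics/scene0.png

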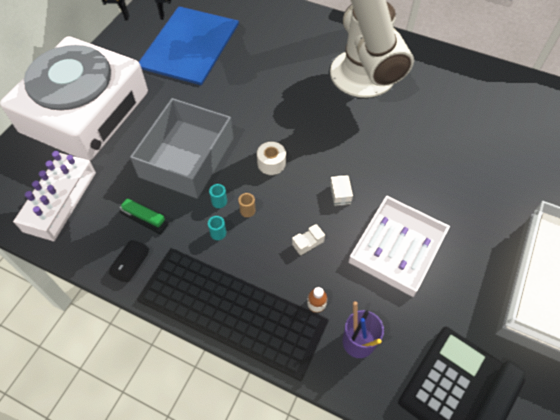

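View pics/top0.png

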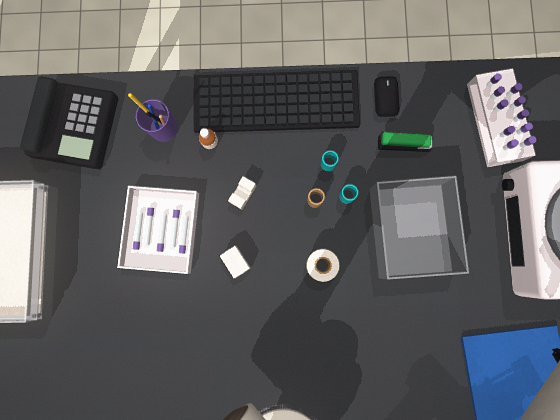

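The top view shows the core at about (316,198), with turquoise tubes at (330,160) and (349,193). The chock is at (242,192), the carton at (235,262), the roll at (323,265) and the bin at (422,228). Next I measure them.

```bash
python3 - <<'E'
from h import *
d=load('top0');P=pts(d);im=d['pixels']
print('bench z',np.median(P[300:320,100:200,2]))
def box(u0,v0,u1,v1,zlo,zhi,n):
    m=np.zeros(P.shape[:2],bool);m[v0:v1,u0:u1]=1
    m&=(P[...,2]>zlo)&(P[...,2]<zhi)&(d['range_z']>0)
    q=P[m]; r=cv2.minAreaRect((q[:,:2]*1000).astype(np.float32))
    print(n,m.sum(),'mean',q.mean(0).round(4),'rect',r,'zmax',q[:,2].max().round(4)); print(cv2.boxPoints(r).round(0).tolist())
    print('circ',cv2.minEnclosingCircle((q[:,:2]*1000).astype(np.float32)))
box(303,184,331,212,.045,.065,'core')
box(218,168,266,216,.029,.045,'chock ends')
box(218,168,266,216,.012,.045,'chock all')
box(215,240,255,284,.012,.08,'carton')
box(300,240,346,290,.045,.06,'roll')
box(317,146,343,174,.03,.07,'turqA')
box(337,180,361,206,.03,.07,'turqB')
box(368,170,475,285,.075,.1,'bin')
E
```

```text
bench z -0.00038629416464832245
core 97 mean [ 0.5924 -0.0934  0.0536] rect ((592.1336059570312, -93.14395141601562), (38.07213592529297, 37.98569869995117), 61.888999938964844) zmax 0.0583
[[566.0, -101.0], [600.0, -119.0], [618.0, -85.0], [584.0, -67.0]]
circ ((592.42333984375, -93.35797119140625), 19.975875854492188)
chock ends 276 mean [0.6111 0.0852 0.0354] rect ((611.0588989257812, 85.63877868652344), (36.69107437133789, 70.06908416748047), 58.260494232177734) zmax 0.04
[[572.0, 88.0], [631.0, 52.0], [651.0, 83.0], [591.0, 120.0]]
circ ((611.129638671875, 85.61924743652344), 37.65640640258789)
chock all 456 mean [0.6104 0.0847 0.03  ] rect ((611.01123046875, 85.68240356445312), (36.89751052856445, 70.13592529296875), 58.03345489501953) zmax 0.04
[[571.0, 89.0], [631.0, 51.0], [651.0, 83.0], [591.0, 120.0]]
circ ((611.1083984375, 86.02849578857422), 39.04308319091797)
carton 541 mean [0.4431 0.103  0.0387] rect ((443.097412109375, 104.10447692871094), (64.87835693359375, 44.407596588134766), 31.872941970825195) zmax 0.0452
[[404.0, 106.0], [427.0, 68.0], [482.0, 102.0], [459.0, 
[... 546 characters left out ...]
71.0, -153.0], [707.0, -142.0], [695.0, -105.0]]
circ ((682.892578125, -130.1011199951172), 20.361665725708008)
turqB 146 mean [ 0.6    -0.1715  0.0491] rect ((599.7185668945312, -171.95968627929688), (38.58110046386719, 37.681251525878906), 44.21641159057617) zmax 0.0592
[[573.0, -172.0], [599.0, -199.0], [627.0, -172.0], [600.0, -145.0]]
circ ((600.2266235351562, -172.33740234375), 20.04704475402832)
bin 1127 mean [ 0.5151 -0.3335  0.0869] rect ((511.6373596191406, -324.8577880859375), (220.3905792236328, 181.60340881347656), 2.957505226135254) zmax 0.0949
[[397.0, -240.0], [406.0, -421.0], [626.0, -410.0], [617.0, -228.0]]
circ ((511.605712890625, -324.80023193359375), 141.75242614746094)
```

```bash
python3 - <<'E'
from h import *
d=load('top0');im=d['pixels'][140:300,200:370][:,:,::-1]
cv2.imwrite('pics/crop0.png',cv2.resize(im,None,fx=3.5,fy=3.5,interpolation=cv2.INTER_CUBIC))
E
```

```text
(no output)
```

View pics/crop0.png

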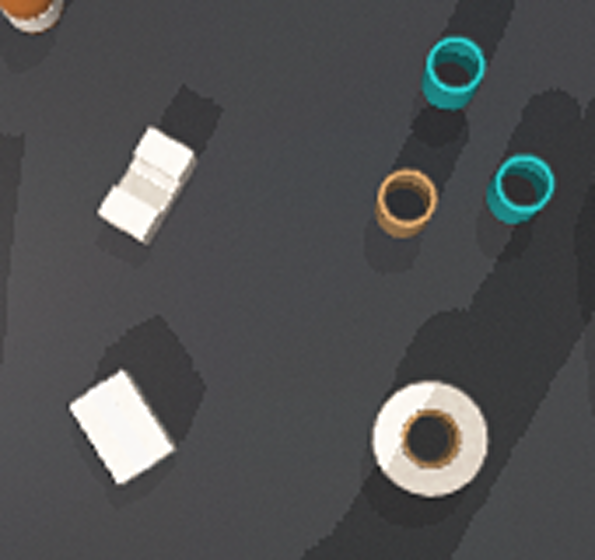

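Call:
jog_arm([
  [0, 0, -1.396, 310, 464, 0, 66],
  [0, 0, -1.396, 310, 464, 0, 66],
  [0, 0, -1.396, 310, 464, 0, 66],
  [0, 0, -1.396, 310, 464, 0, 66],
  [0, 0, -1.396, 310, 464, 0, 66],
  [0, 0, -1.396, 310, 464, 0, 66],
  [0, 0, -1.396, 310, 464, 0, 66],
  [0, 0, -1.396, 310, 464, 0, 66],
  [0, 0, -1.396, 310, 464, 0, 66],
  [0, 0, -1.396, 310, 464, 0, 66],
], newtons=8)

```text
t: 0.93
eef_pos: [0.4957, -0.2383, 0.1953]
tcp_rot: [[-0.776, 0.631, -0.001], [0.631, 0.776, 0.0], [0.001, -0.0, -1.0]]
contact_force: [-0.0, -0.2, -0.2]
opening: 0.0662
```

Call:
jog_arm([
  [0, 0, 0, 0, 0, 0, 66],
  [0, 0, 0, 0, 0, 0, 66],
])

```text
t: 1.1
eef_pos: [0.496, -0.2383, 0.1951]
tcp_rot: [[-0.782, 0.623, -0.001], [0.623, 0.782, 0.0], [0.001, -0.0, -1.0]]
contact_force: [-0.7, 0.7, 0.3]
opening: 0.0659
```

Call:
jog_arm([
  [0, 0, -0.25, 96, 145, 0, 66],
  [0, 0, -0.25, 96, 145, 0, 66],
  [0, 0, -0.25, 96, 145, 0, 66],
  [0, 0, -0.25, 96, 145, 0, 66],
  [0, 0, -0.25, 96, 145, 0, 66],
  [0, 0, -0.25, 96, 145, 0, 66],
])

```text
t: 1.6
eef_pos: [0.5922, -0.0937, 0.1947]
tcp_rot: [[-0.602, 0.798, -0.001], [0.798, 0.602, 0.0], [0.001, -0.001, -1.0]]
contact_force: [1.3, 0.3, -0.2]
opening: 0.0659
```

```bash
python3 - <<'E'
from h import *
print(ctrl.sense()['eef_pos'])
d=shot('wrist','w1');P=pts(d)
im=d['pixels'].astype(int)
m=(P[...,2]>.05)&(P[...,2]<.06)&(im[...,0]>im[...,2]+30)&(np.hypot(P[...,0]-.592,P[...,1]+.093)<.05)
q=(P[m][:,:2]*1000).astype(np.float32);print(m.sum(),cv2.minEnclosingCircle(q),cv2.minAreaRect(q))
E
```

```text
[ 0.59224485 -0.09371236  0.19466457]
562 ((594.3005981445312, -90.83942413330078), 19.98397445678711) ((594.4601440429688, -90.76182556152344), (38.33504867553711, 39.473663330078125), 36.41762924194336)
```

View pics/w1.png

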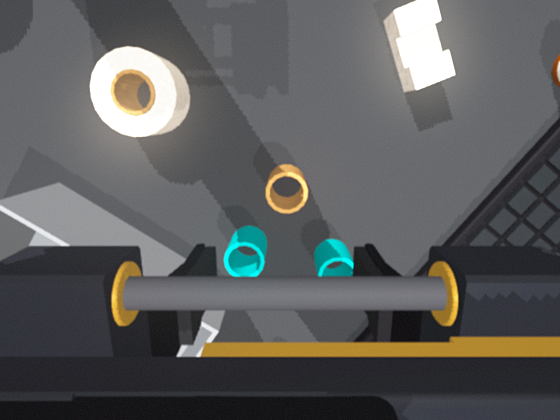

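The wrist view shows the core at (287,188), with both turquoise tubes clear of the jaw line at (245,258) and (335,258). The two cameras agree to within about 2.5 mm, so I'm descending.

Call:
jog_arm([
  [0, 0, 0, 1, 1.5, -40, 66],
  [0, 0, 0, 1, 1.5, -80, 66],
  [0, 0, 0, 1, 1.5, -115, 66],
  [0, 0, 0, 1, 1.5, -145, 66],
  [0, 0, 0, 1, 1.5, -170, 66],
  [0, 0, 0, 1, 1.5, -184, 66],
  [0, 0, 0, 1, 1.5, -184, 50],
  [0, 0, 0, 1, 1.5, -184, 40],
  [0, 0, 0, 1, 1.5, -184, 34],
  [0, 0, 0, 1, 1.5, -184, 34],
], newtons=8)

```text
t: 2.48
eef_pos: [0.5934, -0.0942, 0.0134]
tcp_rot: [[-0.6, 0.8, 0.003], [0.8, 0.6, 0.0], [-0.002, 0.003, -1.0]]
contact_force: [-0.3, -0.0, 0.1]
opening: 0.0467
```

Call:
jog_arm([
  [0, 0, 0, 0, 0, 0, 30],
  [0, 0, 0, 0, 0, 0, 30],
  [0, 0, 0, 0, 0, 0, 30],
], newtons=8)

```text
t: 2.73
eef_pos: [0.5933, -0.0937, 0.0131]
tcp_rot: [[-0.601, 0.8, 0.002], [0.8, 0.601, -0.0], [-0.002, 0.002, -1.0]]
contact_force: [-1.1, 0.2, 5.5]
opening: 0.0396
```

Call:
jog_arm([
  [0, 0, 0, 0, 0, 15, 30],
  [0, 0, 0, 0, 0, 40, 30],
  [0, 0, 0, 0, 0, 75, 30],
  [0, 0, 0, 0, 0, 110, 30],
  [0, 0, 0, 0, 0, 140, 30],
  [0, 0, 0, 0, 0, 150, 30],
])

```text
t: 3.23
eef_pos: [0.595, -0.0936, 0.1675]
tcp_rot: [[-0.601, 0.799, 0.01], [0.799, 0.601, -0.0], [-0.006, 0.008, -1.0]]
contact_force: [1.1, -0.6, 0.5]
opening: 0.0393
```

```bash
python3 - <<'E'
from h import *
shot('wrist','w2')
E
```

```text
(no output)
```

View pics/w2.png

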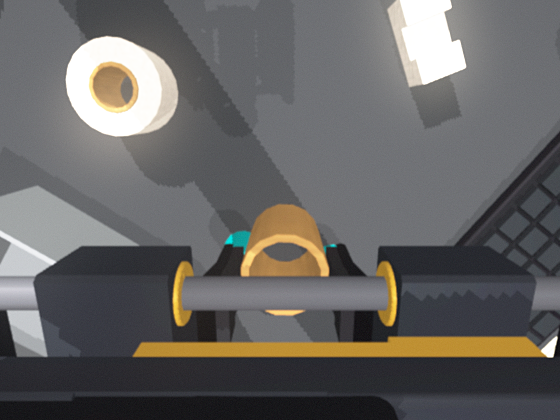

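The core is in the jaws at (285,258). I'm taking it to the bin.

Call:
jog_arm([
  [0, 0, 0, -45, -231, 0, 30],
  [0, 0, 0, -45, -231, 0, 30],
  [0, 0, 0, -45, -231, 0, 30],
  [0, 0, 0, -45, -231, 0, 30],
  [0, 0, 0, -45, -231, 0, 30],
  [0, 0, 0, -45, -231, 0, 30],
  [0, 0, 0, -45, -231, 0, 30],
  [0, 0, 0, -45, -231, 0, 30],
])

```text
t: 3.95
eef_pos: [0.5459, -0.3255, 0.1594]
tcp_rot: [[-0.597, 0.802, -0.003], [0.802, 0.597, 0.002], [0.003, -0.001, -1.0]]
contact_force: [-0.7, 0.6, -0.7]
opening: 0.0392
```

Call:
jog_arm([
  [0, 0, 0, 0, 0, -40, 30],
  [0, 0, 0, 0, 0, -75, 30],
  [0, 0, 0, 0, 0, -105, 30],
  [0, 0, 0, 0, 0, -122, 30],
  [0, 0, 0, 0, 0, -128, 30],
  [0, 0, 0, 0, 0, -128, 30],
  [0, 0, 0, 0, 0, -128, 30],
])

```text
t: 4.53
eef_pos: [0.5482, -0.324, 0.0342]
tcp_rot: [[-0.601, 0.799, 0.001], [0.799, 0.601, -0.001], [-0.001, 0.0, -1.0]]
contact_force: [-0.6, -0.1, 0.2]
opening: 0.0391
```

Call:
jog_arm([
  [0, 0, 0, 0, 0, -4, 50],
  [0, 0, 0, 0, 0, -4, 62],
  [0, 0, 0, 0, 0, -4, 62],
  [0, 0, 0, 0, 0, -4, 62],
  [0, 0, 0, 0, 0, -4, 62],
  [0, 0, 0, 0, 0, 30, 62],
  [0, 0, 0, 0, 0, 70, 62],
  [0, 0, 0, 0, 0, 110, 62],
  [0, 0, 0, 0, 0, 150, 62],
  [0, 0, 0, 0, 0, 170, 62],
])

```text
t: 5.37
eef_pos: [0.5492, -0.326, 0.2103]
tcp_rot: [[-0.6, 0.8, 0.009], [0.8, 0.6, -0.005], [-0.009, 0.004, -1.0]]
contact_force: [-1.1, -0.9, 0.8]
opening: 0.0623
```

```bash
python3 - <<'E'
from h import *
shot('scene','s2')
E
```

```text
(no output)
```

View pics/s2.png

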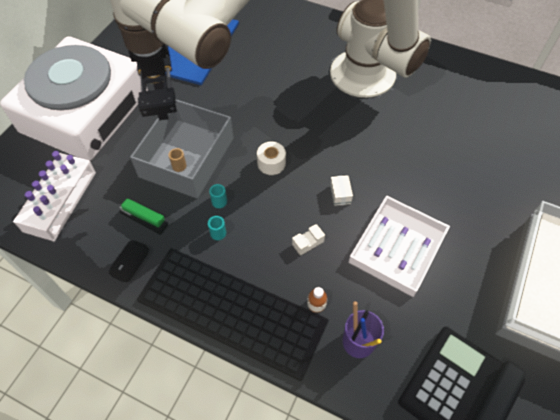

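The core stands in the bin at (177,159), and everything else is where it was. The chock is next, gripped across its width at the near-side end.

Call:
jog_arm([
  [0, 0, 0.37, 42, 424, 0, 62],
  [0, 0, 0.37, 42, 424, 0, 62],
  [0, 0, 0.37, 42, 424, 0, 62],
  [0, 0, 0.37, 42, 424, 0, 62],
  [0, 0, 0.37, 42, 424, 0, 62],
  [0, 0, 0.37, 42, 424, 0, 62],
  [0, 0, 0.37, 42, 424, 0, 62],
  [0, 0, 0.37, 42, 424, 0, 62],
  [0, 0, 0.37, 42, 424, 0, 62],
  [0, 0, 0.37, 42, 424, 0, 62],
])

```text
t: 6.25
eef_pos: [0.588, 0.092, 0.2037]
tcp_rot: [[-0.849, 0.529, 0.0], [0.529, 0.849, 0.0], [-0.0, 0.0, -1.0]]
contact_force: [0.8, -0.2, -0.3]
opening: 0.0618
```

Call:
jog_arm([
  [0, 0, 0, 0, 0, 0, 62],
  [0, 0, 0, 0, 0, 0, 62],
])

```text
t: 6.42
eef_pos: [0.5882, 0.0923, 0.2031]
tcp_rot: [[-0.851, 0.526, -0.001], [0.526, 0.851, -0.0], [0.0, -0.0, -1.0]]
contact_force: [-0.8, -0.6, -0.5]
opening: 0.0617
```

```bash
python3 - <<'E'
from h import *
s=ctrl.sense();print(s['eef_pos'],s['tcp_rot'][:,1])
d=shot('wrist','w3');P=pts(d)
m=(P[...,2]>.03)&(P[...,2]<.041)&(np.hypot(P[...,0]-.611,P[...,1]-.086)<.06)&(d['pixels'].min(-1)>110)
q=(P[m][:,:2]*1000).astype(np.float32);r=cv2.minAreaRect(q);print(m.sum(),r,cv2.boxPoints(r))
E
```

```text
[0.58818784 0.09226451 0.20312976] [ 5.25683972e-01  8.50679869e-01 -3.49727713e-04]
1590 ((612.9232788085938, 88.48141479492188), (35.63332748413086, 70.39187622070312), 58.10223388671875) [[573.62775  91.95292]
 [633.38995  54.75749]
 [652.2188   85.00991]
 [592.4566  122.20534]]
```

View pics/w3.png

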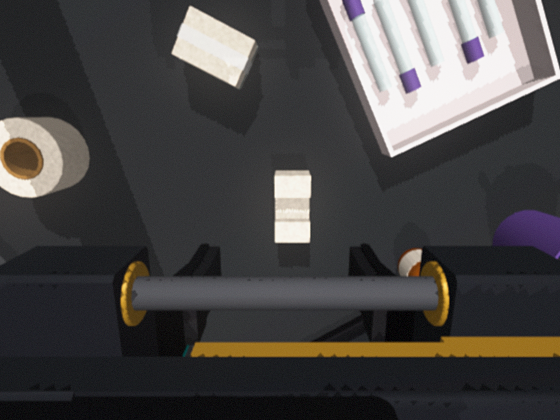

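The wrist view shows the chock square to the jaws at (292,207), which agrees with the top view to about 3 mm.

Call:
jog_arm([
  [0, 0, 0, 3.5, 7, -40, 62],
  [0, 0, 0, 3.5, 7, -80, 62],
  [0, 0, 0, 3.5, 7, -120, 62],
  [0, 0, 0, 3.5, 7, -150, 62],
  [0, 0, 0, 3.5, 7, -175, 62],
  [0, 0, 0, 3.5, 7, -190, 62],
  [0, 0, 0, 3.5, 7, -197, 62],
  [0, 0, 0, 3.5, 7, -197, 62],
  [0, 0, 0, 3.5, 7, -197, 45],
  [0, 0, 0, 3.5, 7, -197, 26],
], newtons=10)

```text
t: 7.3
eef_pos: [0.5931, 0.0969, 0.0082]
tcp_rot: [[-0.848, 0.529, 0.003], [0.529, 0.848, 0.001], [-0.002, 0.002, -1.0]]
contact_force: [0.0, 0.1, 0.1]
opening: 0.055
```

Call:
jog_arm([
  [0, 0, 0, 0, 0, 0, 26],
  [0, 0, 0, 0, 0, 0, 26],
  [0, 0, 0, 0, 0, 0, 26],
  [0, 0, 0, 0, 0, 0, 26],
  [0, 0, 0, 0, 0, 0, 26],
])

```text
t: 7.72
eef_pos: [0.5924, 0.0973, 0.0075]
tcp_rot: [[-0.849, 0.529, 0.001], [0.529, 0.849, 0.0], [-0.001, 0.001, -1.0]]
contact_force: [-0.8, -0.5, 2.7]
opening: 0.0353
```

Call:
jog_arm([
  [0, 0, 0, 0, 0, 15, 26],
  [0, 0, 0, 0, 0, 40, 26],
  [0, 0, 0, 0, 0, 75, 26],
  [0, 0, 0, 0, 0, 110, 26],
  [0, 0, 0, 0, 0, 140, 26],
  [0, 0, 0, 0, 0, 160, 26],
  [0, 0, 0, 0, 0, 160, 26],
])

```text
t: 8.3
eef_pos: [0.5948, 0.0979, 0.1723]
tcp_rot: [[-0.849, 0.528, 0.01], [0.528, 0.849, 0.003], [-0.007, 0.008, -1.0]]
contact_force: [1.2, -0.0, 0.4]
opening: 0.0357
```

```bash
python3 - <<'E'
from h import *
shot('wrist','w4')
E
```

```text
(no output)
```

View pics/w4.png

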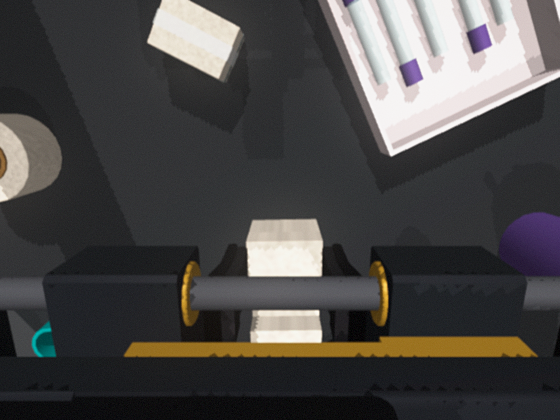

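The chock is in the jaws at (285,270) and level. I'm taking it to the free side of the bin.

Call:
jog_arm([
  [0, 0, 0, -138, -420, 0, 26],
  [0, 0, 0, -138, -420, 0, 26],
  [0, 0, 0, -138, -420, 0, 26],
  [0, 0, 0, -138, -420, 0, 26],
  [0, 0, 0, -138, -420, 0, 26],
  [0, 0, 0, -138, -420, 0, 26],
  [0, 0, 0, -138, -420, 0, 26],
  [0, 0, 0, -138, -420, 0, 26],
  [0, 0, 0, -138, -420, 0, 26],
  [0, 0, 0, -138, -420, 0, 26],
])

```text
t: 9.18
eef_pos: [0.4599, -0.3, 0.1651]
tcp_rot: [[-0.849, 0.529, -0.003], [0.529, 0.849, 0.001], [0.003, -0.0, -1.0]]
contact_force: [0.3, 0.3, 0.6]
opening: 0.0356
```

Call:
jog_arm([
  [0, 0, 0, 0, 0, 0, 26],
  [0, 0, 0, 0, 0, 0, 26],
  [0, 0, 0, 0, 0, 0, 26],
])

```text
t: 9.43
eef_pos: [0.4611, -0.2985, 0.1652]
tcp_rot: [[-0.848, 0.53, -0.002], [0.53, 0.848, 0.001], [0.003, -0.0, -1.0]]
contact_force: [0.2, 0.2, -0.5]
opening: 0.0357
```

Call:
jog_arm([
  [0, 0, 0, -4, -23, 0, 26],
  [0, 0, 0, -4, -23, -20, 26],
  [0, 0, 0, -4, -23, -50, 26],
  [0, 0, 0, -4, -23, -85, 26],
  [0, 0, 0, -4, -23, -110, 26],
  [0, 0, 0, -4, -23, -125, 26],
  [0, 0, 0, -4, -23, -132, 26],
  [0, 0, 0, -4, -23, -132, 26],
  [0, 0, 0, -4, -23, -132, 26],
])

```text
t: 10.18
eef_pos: [0.4588, -0.3211, 0.0349]
tcp_rot: [[-0.85, 0.527, 0.0], [0.527, 0.85, -0.0], [-0.0, -0.0, -1.0]]
contact_force: [0.4, -0.4, 0.5]
opening: 0.0355
```

Call:
jog_arm([
  [0, 0, 0, 0, 0, 0, 45],
  [0, 0, 0, 0, 0, 0, 54],
  [0, 0, 0, 0, 0, 0, 54],
  [0, 0, 0, 0, 0, 0, 54],
  [0, 0, 0, 0, 0, 0, 54],
  [0, 0, 0, 0, 0, 30, 54],
  [0, 0, 0, 0, 0, 65, 54],
  [0, 0, 0, 0, 0, 105, 54],
  [0, 0, 0, 0, 0, 145, 54],
  [0, 0, 0, 0, 0, 165, 54],
])

```text
t: 11.02
eef_pos: [0.4596, -0.3232, 0.2056]
tcp_rot: [[-0.849, 0.528, 0.008], [0.528, 0.849, -0.005], [-0.009, 0.0, -1.0]]
contact_force: [-0.1, -0.9, 0.8]
opening: 0.0538
```

Call:
jog_arm([
  [0, 0, 0, 0, 200, 30, 54],
  [0, 0, 0, 0, 200, 30, 54],
  [0, 0, 0, 0, 200, 30, 54],
  [0, 0, 0, 0, 200, 30, 54],
  [0, 0, 0, 0, 200, 30, 54],
  [0, 0, 0, 0, 200, 30, 54],
  [0, 0, 0, 0, 200, 30, 54],
  [0, 0, 0, 0, 200, 30, 54],
])

```text
t: 11.68
eef_pos: [0.4577, -0.1219, 0.2297]
tcp_rot: [[-0.849, 0.528, 0.0], [0.528, 0.849, -0.0], [-0.0, 0.0, -1.0]]
contact_force: [0.6, -0.2, 0.0]
opening: 0.0539
```

```bash
python3 - <<'E'
from h import *
a=shot('scene','s3')['pixels'];b=shot('top','t3')['pixels']
P=pts(load('t3'))
q=P[170:285,368:475].reshape(-1,3);q=q[(np.abs(q[:,0]-.512)<.09)&(np.abs(q[:,1]+.325)<.07)]
print('zmax inside bin',q[:,2].max())
m=np.hstack([a,b])[:,:,::-1];cv2.imwrite('pics/both3.png',cv2.resize(m,(800,300)))
E
```

```text
zmax inside bin 0.06332690621730037
```

View pics/s3.png

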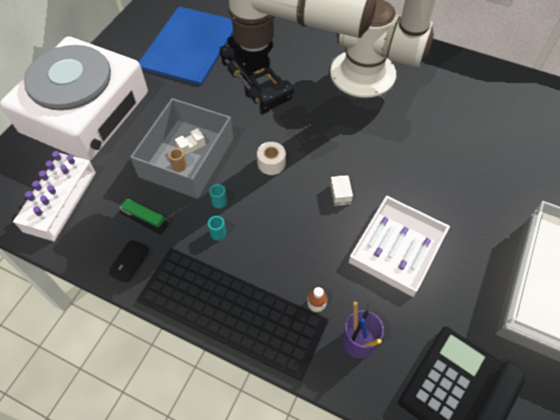

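View pics/t3.png

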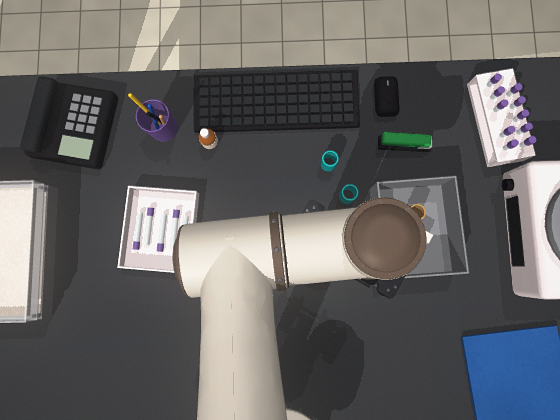

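The scene view shows the core at (177,158) and the chock at (190,142), both resting in the bin. The roll is still standing at (271,157), the carton is at (342,190), and both turquoise tubes are where they were. The gripper is empty and clear, so I'm handing in.

```bash
python3 -c "
from h import *
print(ctrl.finish_job())"
```

```text
the job is handed in; nothing more can be done
None
```

I put the empty core in the grey bin first, then the notched chock, and handed the job in at about 12 s of the 53 s allowed.

**Final check:** the last scene picture shows both pieces resting in the bin. The roll of labels, the carton and the two turquoise tubes are where they were, and the gripper is empty and clear. The highest point measured inside the bin was 63 mm, below the 90 mm rim. Forces read between moves peaked at about 5.5 N.

**Weaker or disagreeing checks:**
- The top and wrist cameras disagreed by up to about 3.5 mm on the core and chock positions, and I gripped between the two readings.
- In the last top view the arm covered most of the bin, so the check of the contents rests mainly on the scene view.

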